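Level the riser shelf with its screw foot

TASK

Lay the spirit level lengthwise on the low wooden riser shelf and let go of it, so that its bubble shows the slope. Then turn the round knob of the shelf's screw foot until the bubble stands between the two black rings, and finally bear down on the top of the level with the fingers, firmly but not hard (about 10 N), and finish while still pressing, with the level lying flat along the shelf and the bubble between the rings. Leave the other things on the worktop where they are.

Things in the scene. Friction and masses are not known exactly. Their poses are not given: they have to be found in the camera images.
- level: the spirit level, a loose aluminium bar 180 x 26 x 42 mm (long, wide, high), about 0.25 kg. Origin at the centre of its underside, x along its length, z up. The middle 60 mm of its top holds a glass vial along x (top 41 mm high, side walls 34 mm); the solid end blocks, 30 to 90 mm either side of the middle, are 42 mm high: good places to press.
- bubble (a joint): the white bubble (about 11 mm long) in the vial: its place in m along the level's own x, 0 = centred, limits +-0.017. It runs to the higher end, 4 mm for each 0.01 rad of slope, and settles in about 1 s. The two black rings round the vial are 17 mm apart: the whole bubble is between them within about 2.5 mm of 0.
- shelf_mid (a point): middle of the top face of the riser shelf, a wooden board 110 (x) x 300 (y) x 16 mm, its top about 60 mm above the worktop. y runs along the board to its fixed foot (+0.12 m), on which it rocks; the knob stands at the -y end (robot's right), so the room for the level is y -0.09 to +0.15 m. z is square to the board. The knob end starts too low by 0.012 to 0.032 rad.
- knob (a point): black round knob of the screw foot, 36 mm across; the point lies on its axis (z, square to the board), 26 mm above the board, 14 mm below the knob's top: grip here. Clockwise from above raises its end of the shelf, 0.012 rad of slope (4.8 mm of bubble) per radian. Stiff (0.1 N m); stays where left, even under load. At the start 1 to 2.7 rad clockwise are needed.
- spice: bystander: spice jar with a red lid, 45 mm across, 106 mm high; origin under its centre
- garlic: bystander: a bulb of garlic, 56 mm; origin under its centre
- cork: bystander: a cork, 23 mm across, 24 mm high; origin under its centre
- tablets: bystander: an upright tube with a dark cap, 32 mm across, 99 mm high; origin under its centre
- lime: bystander: a lime, 52 mm; origin under its centre
- tin_lid: bystander: a flat jar lid, 70 mm across, 14 mm high; origin under its centre
- teaspoon: bystander: a teaspoon, 132 mm long, 9 mm high; origin under its centre
There are look-alikes about, which are no part of the job. Several things have the shape of the level; the one meant has the colours described above.

How it is judged:
By the outcome, as a careful person would: the job done as asked, in the order asked, and still so for the second after the job is handed in, while the arm keeps its last pose, push and grip.
It also fails if it takes over 72 s, if anything falls off the work surface, if the arm or the gripper's body presses on something with over 40 N, if the wrist force passes 120 N, or if a joint passes its speed limit or range.

ROBOT

A 6-joint arm with a two-finger parallel gripper is mounted at the origin on a cart in front of the work surface, level with it; the furniture and walls round the work are solid. World frame = base frame: x ahead of the robot, y to its left, z up, the work surface at z = 0. Lengths are in m, angles in rad, forces in N, time in s.
With the tool pointing down it reaches from about 0.325 to 0.775 m from the base axis. Payload 9.3 kg.
Tool frame: the origin (TCP) lies on the centre line of the jaws, within the pads' length; the fingertips stand 8 mm ahead of it and the grasp point (between the pads) lies 11 mm behind it; z points along the fingers, y is the line along which they close (so a half turn about z gives the same grasp; the last joint's range is limited). The gripper opens to 85 mm and grips with 20 to 120 N. Pads are 22 mm wide; open, the fingers measure 114 mm over their backs; the gripper's body (76 mm by 85 mm) begins 54 mm behind the grasp point. The pads swing forward as they close: fully open they stand 13 mm farther back than shut.
Start: joints at [1.145, 0.259, 0.021, 1.334, 0, 1.418], TCP at [0.148, 0.53, 0.239] pointing down, gripper open.
Joint ranges: [-3.04, 3.04], [-0.91, 1.82], [-1.04, 1.36], [-1.92, 1.95], [-1.52, 1.45], [-3.14, 3.14]. Speed limits (rad/s): [2.22, 2.22, 2.79, 3.14, 3.14, 3.14].

INTERFACE

Orientations are given as a rotation vector (axis times angle).
In Python, from rig import env gives the robot as it stands.
- The arm moves only by the tool step_arm, never from a script. Its argument "commands" is a list of rows, each an object of numbers: "dx", "dy", "dz": the shift along the tool's x, y, z in mm; "roll": the turn about the tool's z in rad. A call has 1 to 8 rows; each row shifts and turns the commanded pose from where the row before left it, along the tool's axes as they then stand; what a row does not reach is not made up. A row lasts 1/10 s, in which the tool goes at most 50 mm and 8.59 degrees, less where a joint would pass 70% of its speed; a pose out of reach is approached as far as the arm can. A call is refused whole if a number of a shift passes 50 or a number of a turn 0.15, either way. A call with a gripper value outside its range is refused whole. "jaw" is the opening, from -1 (shut) to 1 (fully open), set as the call begins (left out, the last holds). The fingers move at their own pace and stop on an object; "grip_force" is the grip in N (left out, the last holds). Time passes only in rows, so rows that do not move let the fingers close. It gives the time, the measured TCP pose, the force, the opening and the grip force at its end, in the units of the state.
- env.state(): the state, without advancing time (a new reading comes with each control period).
- env.snapshot(name): name is "scene" or "top" or "wrist"; returns a dict with "frame" (480x640x3 uint8, red, green, blue), "K" (3x3 intrinsics, pixels), "dist" ([k1, k2, p1, p2, k3] as OpenCV has them; the pictures are not rectified), "rvec" (rotation vector, rad) and "tvec" (3), from world to camera coordinates, as OpenCV has them. Camera axes: x right, y down, z forward; pixel columns grow to the right and rows downward; lengths in m; the calibration is good to about 2 mm. A picture is of the moment at which its call begins. There is no depth.
- env.hand_in(): hands the job in; it is judged then, once.
The state is a dict: "time": time; "joint_pos": joint angles; "qvel": joint speeds; "joint_torque": joint torques, N m; "eef_pos": TCP position; "eef_rot": TCP orientation; "ft_force": force on the tool from outside, world axes, zero at the start; "wrist_torque": the same for the moment, N m; "finger_gap": opening from 0.0 (shut) to 1.0 (fully open); "finger_force": force on a finger pad.
Only numpy, scipy, OpenCV 4.12 (cv2) and the standard library are available. Lean on these libraries where they do the work, as an engineer would, in place of code of your own. Each camera call takes 0.05 s, during which the arm holds its last target. There are 200 camera calls.

## Working session

There is one attempt and no reset: what is moved stays moved. The work goes in short steps, Python scripts to look and compute and a tool call to move; the robot and the scene stay as the last step left them, time stands still between calls to the robot, and variables do not carry over. Pictures are saved under pics/ and viewed, at most 10 in all, crops included, and the job is handed in when it is done.

Besides the shell and the picture viewer there is one more tool, called as a command line: name --argument value ..., lists and objects as JSON in quotes. step_arm: Moves the arm, as the interface text tells. Its arguments: {"type":"object","properties":{"commands":{"type":"array"},"jaw":{"type":"number"},"grip_force":{"type":"number"}},"required":["commands"]}

```bash
mkdir -p pics; cat > h.py <<'E'
import numpy as np, cv2
from rig import env
def snap(n,f):
    s=env.snapshot(n); cv2.imwrite(f'pics/{f}.png',s['frame'][:,:,::-1]); np.savez(f'pics/{f}.npz',**s); return s
def ray(s,uv,z):
    K,d=np.array(s['K']),np.array(s['dist'])
    p=cv2.undistortPoints(np.array([[uv]],float),K,d)[0,0]
    R=cv2.Rodrigues(np.array(s['rvec'],float))[0]; t=np.array(s['tvec'],float).ravel()
    c=-R.T@t; v=R.T@np.r_[p,1]
    return c+v*(z-c[2])/v[2]
def proj(s,P):
    return cv2.projectPoints(np.array(P,float).reshape(-1,3),np.array(s['rvec'],float),np.array(s['tvec'],float),np.array(s['K']),np.array(s['dist']))[0][:,0]
E
python3 - <<'E'
from h import *
a=snap('scene','s0');b=snap('top','t0')
print(env.state())
E
```

```text
{'time': 0.1, 'joint_pos': array([1.14539914e+00, 2.59127901e-01, 2.08711808e-02, 1.33364974e+00,
       1.04499232e-05, 1.41820518e+00]), 'qvel': array([ 0.00194243, -0.0017941 ,  0.00258243, -0.00131949,  0.0017908 ,
        0.00057992]), 'joint_torque': array([ 5.94493555e-03, -5.56691551e+01,  3.45071232e+01,  1.15882186e-02,
       -1.50834776e-04,  3.16469129e-05]), 'eef_pos': array([0.14809924, 0.52946955, 0.23874413]), 'eef_rot': array([-4.27150707e-01, -3.11208824e+00,  1.66662257e-03]), 'ft_force': array([-0.20176498,  0.74195525, -0.42249994]), 'wrist_torque': array([-0.00976937, -0.02714772, -0.01447552]), 'finger_force': 0.0, 'finger_gap': 0.9962895062824395}
```

View pics/t0.png

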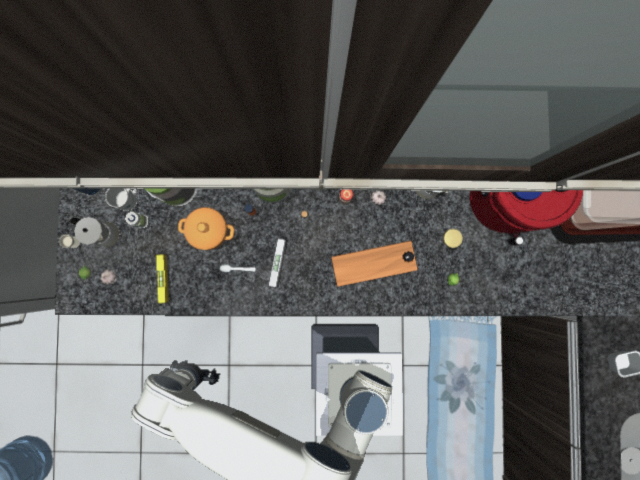

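View pics/s0.png

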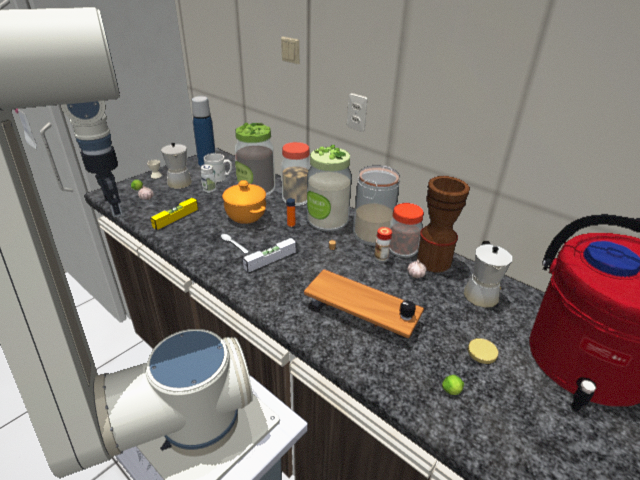

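The top view shows the silver level at about (277,263), the yellow look-alike at (161,278), the shelf at (375,263) and its knob at (408,257). I'll enlarge these for exact corners.

```bash
python3 - <<'E'
from h import *
t=cv2.imread('pics/t0.png');s=cv2.imread('pics/s0.png')
a=cv2.resize(t[225:300,255:430],(800,343),interpolation=cv2.INTER_CUBIC)
b=cv2.resize(s[230:350,235:435],(800,480),interpolation=cv2.INTER_CUBIC)[:,:]
cv2.imwrite('pics/c0.png',cv2.resize(np.vstack([a,b]),(780,800))[:, :] if 0 else a); cv2.imwrite('pics/c1.png',b)
S=dict(np.load('pics/t0.npz'))
for n,uv,z in [('levL top',(281,240),.042),('lev bot',(272,286),.042),('knob',(408,257),.1),('sh1',(332,258),.06),('sh2',(412,242),.06),('sh3',(417,270),.06),('sh4',(337,286),.06)]: print(n,ray(S,uv,z).round(3))
E
```

```text
levL top [0.568 0.292 0.042]
lev bot [0.399 0.323 0.042]
knob [ 0.505 -0.162  0.1  ]
sh1 [0.502 0.105 0.06 ]
sh2 [ 0.561 -0.186  0.06 ]
sh3 [ 0.459 -0.203  0.06 ]
sh4 [0.401 0.087 0.06 ]
```

View pics/c0.png

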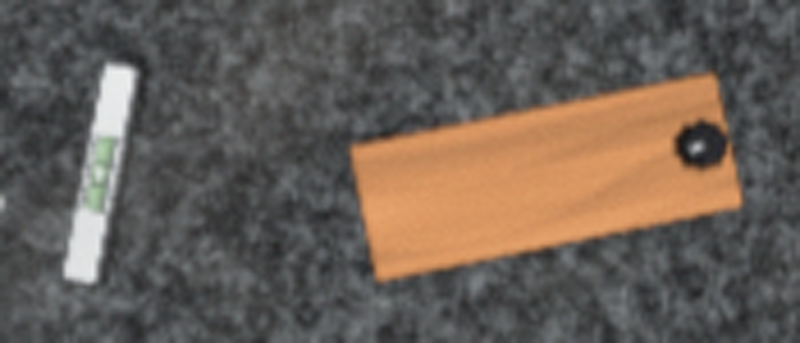

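View pics/c1.png

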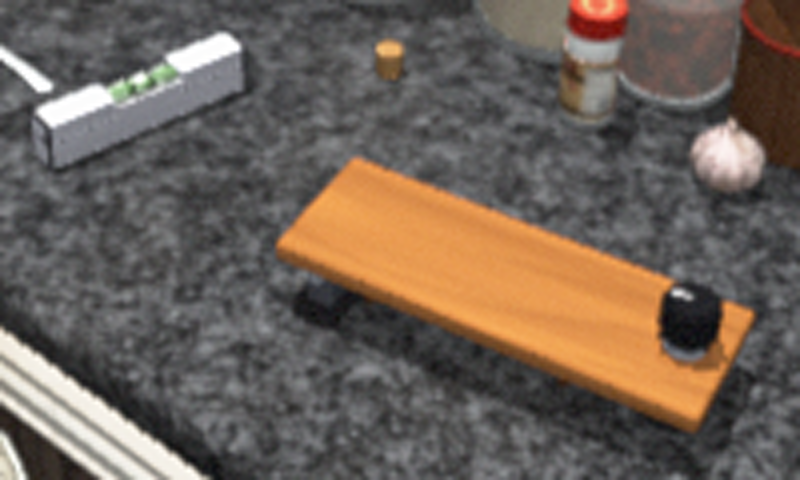

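The level's top face has corners at crop (107,64), (138,68), (98,284) and (63,278). The shelf's are (351,147), (716,73), (743,206) and (377,281), and the knob is at (700,145).

```bash
python3 - <<'E'
from h import *
S=dict(np.load('pics/t0.npz'))
f=lambda p:((p[0]+.5)/4.571-.5+255,(p[1]+.5)/4.571-.5+225)
L=[ray(S,f(p),.042)[:2] for p in [(107,64),(138,68),(98,284),(63,278)]]
d=(L[0]+L[1]-L[2]-L[3])/2; print('level',np.mean(L,0),np.linalg.norm(d),np.arctan2(d[1],d[0]))
zs=[.062,.056,.056,.062]
H=[ray(S,f(p),z)[:2] for p,z in zip([(351,147),(716,73),(743,206),(377,281)],zs)]
y=(H[0]+H[3]-H[1]-H[2])/2; m=np.mean(H,0);print('shelf',m,np.linalg.norm(y),'yaxis ang',np.arctan2(y[1],y[0]))
yh=y/np.linalg.norm(y);xh=np.array([yh[1],-yh[0]])
k=ray(S,f((700,145)),.096)[:2];print('knob',k,(k-m)@xh,(k-m)@yh)
print('cands', m+.03*yh, m)
R=cv2.Rodrigues(env.state()['eef_rot'])[0];print(R.round(3))
E
```

```text
level [0.48512631 0.3062782 ] 0.17488292845835396 -0.1841026736650669
shelf [ 0.48335606 -0.04834268] 0.2973882416121046 yaxis ang 1.77400390244324
knob [ 0.50741693 -0.16201137] 0.0006261006062063268 -0.11618564338829437
cands [ 0.4773017  -0.01895995] [ 0.48335606 -0.04834268]
[[-0.963  0.269 -0.   ]
 [ 0.269  0.963 -0.001]
 [ 0.    -0.001 -1.   ]]
```

step_arm --commands '[{"dx":-40,"dy":-13,"dz":5},{"dx":-40,"dy":-13,"dz":5},{"dx":-40,"dy":-13,"dz":10},{"dx":-40,"dy":-13,"dz":10},{"dx":-40,"dy":-13,"dz":10},{"dx":-40,"dy":-13,"dz":10},{"dx":-40,"dy":-13,"dz":10},{"dx":-40,"dy":-13,"dz":10}]' --jaw 1

```text
invalid input at $.commands[0]: expected keys dx, dy, dz, roll
```

step_arm --commands '[{"dx":-32,"dy":-10,"dz":10},{"dx":-32,"dy":-10,"dz":10},{"roll":-0.089},{},{}]'

```text
invalid input at $.commands[0]: expected keys dx, dy, dz, roll
```

```bash
python3 - <<'E'
from h import *
s=snap('wrist','w1');st=env.state();print(st['time'],st['eef_pos'],st['eef_rot'],st['joint_pos'])
t=st['eef_pos'];R=cv2.Rodrigues(st['eef_rot'])[0];print(R.round(3))
print(proj(s,[t,[.485,.306,.042]]))
E
```

```text
0.15 [0.14811561 0.52947013 0.23881881] [-4.27145117e-01 -3.11211710e+00  1.50569180e-03] [1.14537077e+00 2.59045219e-01 2.09467058e-02 1.33370181e+00
 1.30222458e-05 1.41817080e+00]
[[-0.963  0.269 -0.   ]
 [ 0.269  0.963 -0.001]
 [ 0.    -0.001 -1.   ]]
[[312.37160875 307.45811198]
 [212.61877244 519.61036726]]
```

View pics/w1.png

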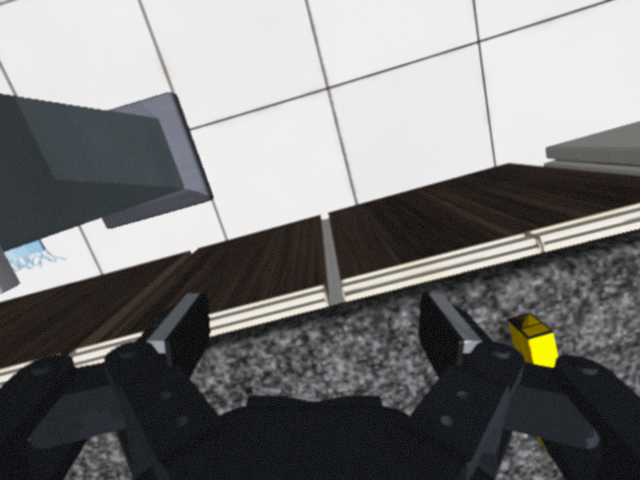

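The arm did not move, because every row needs all four keys. The wrist view shows only the fingers and the worktop edge.

step_arm --commands '[{"dx":-40,"dy":-13,"dz":5,"roll":0},{"dx":-40,"dy":-13,"dz":5,"roll":0},{"dx":-40,"dy":-13,"dz":10,"roll":0},{"dx":-40,"dy":-13,"dz":10,"roll":0},{"dx":-40,"dy":-13,"dz":10,"roll":0},{"dx":-40,"dy":-13,"dz":10,"roll":0},{"dx":-40,"dy":-13,"dz":10,"roll":0},{"dx":-40,"dy":-13,"dz":10,"roll":0}]' --jaw 1

```text
time: 0.95
eef_pos: [0.4295, 0.342, 0.1688]
eef_rot: [-0.427, -3.112, 0.0]
ft_force: [-0.7, 0.8, -1.0]
finger_gap: 0.998
finger_force: 0.0
```

step_arm --commands '[{"dx":-32,"dy":-10,"dz":10,"roll":0},{"dx":-32,"dy":-10,"dz":10,"roll":0},{"dx":0,"dy":0,"dz":0,"roll":-0.089},{"dx":0,"dy":0,"dz":0,"roll":0},{"dx":0,"dy":0,"dz":0,"roll":0},{"dx":0,"dy":0,"dz":0,"roll":0}]'

```text
time: 1.55
eef_pos: [0.4841, 0.3073, 0.1496]
eef_rot: [0.29, 3.128, 0.0]
ft_force: [0.2, 0.4, -0.7]
finger_gap: 1.002
finger_force: 0.0
```

```bash
python3 - <<'E'
from h import *
s=snap('wrist','w2');st=env.state();print(st['time'],st['eef_pos'],st['eef_rot'],st['joint_pos'])
t=st['eef_pos'];R=cv2.Rodrigues(st['eef_rot'])[0];print(R.round(3))
print(proj(s,[t,[.485,.306,.042]]), 'to go tool', R.T@(np.array([.485,.306,.016])-t))
E
```

```text
1.6 [0.48407824 0.30729407 0.14959237] [2.88733847e-01 3.12797297e+00 3.74948177e-04] [ 4.19267240e-01  3.37189139e-01 -9.77665562e-02  1.13544314e+00
  5.07047608e-05  6.03359604e-01]
[[-0.983  0.183  0.   ]
 [ 0.183  0.983  0.   ]
 [-0.     0.    -1.   ]]
[[312.45808923 307.1793627 ]
 [311.37050897 240.37058263]] to go tool [-0.00110319 -0.00113919  0.13359241]
```

View pics/w2.png

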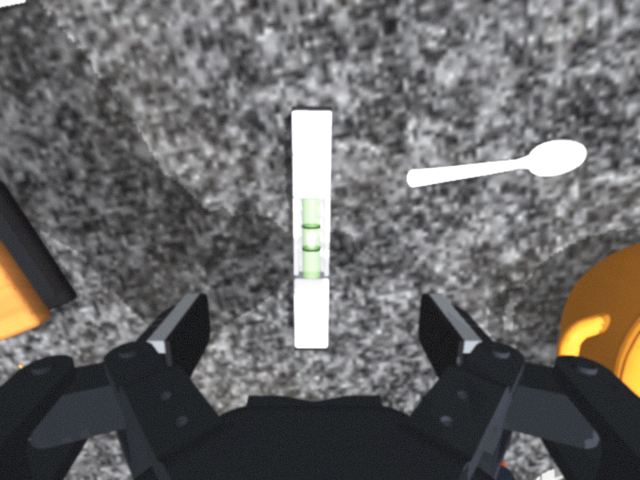

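The level is straight under the gripper: rings at rows 227 and 249, bar centred at column 311. I'll descend and grip.

step_arm --commands '[{"dx":0,"dy":-1,"dz":30,"roll":0},{"dx":0,"dy":0,"dz":30,"roll":0},{"dx":0,"dy":0,"dz":30,"roll":0},{"dx":0,"dy":0,"dz":25,"roll":0},{"dx":0,"dy":0,"dz":18,"roll":0},{"dx":0,"dy":0,"dz":0,"roll":0},{"dx":0,"dy":0,"dz":0,"roll":0}]'

```text
time: 2.3
eef_pos: [0.4843, 0.3063, 0.0169]
eef_rot: [0.288, 3.128, 0.0]
ft_force: [0.2, 0.8, 1.2]
finger_gap: 1.002
finger_force: 0.0
```

step_arm --commands '[{"dx":0,"dy":0,"dz":0,"roll":0},{"dx":0,"dy":0,"dz":0,"roll":0},{"dx":0,"dy":0,"dz":0,"roll":0},{"dx":0,"dy":0,"dz":0,"roll":0},{"dx":0,"dy":0,"dz":0,"roll":0},{"dx":0,"dy":0,"dz":0,"roll":0},{"dx":0,"dy":0,"dz":0,"roll":0},{"dx":0,"dy":0,"dz":0,"roll":0}]' --jaw -1 --grip_force 40

```text
time: 3.1
eef_pos: [0.4847, 0.3059, 0.0169]
eef_rot: [0.288, 3.128, 0.001]
ft_force: [0.0, -0.2, 6.5]
finger_gap: 0.298
finger_force: 40.7
```

step_arm --commands '[{"dx":0,"dy":0,"dz":-15,"roll":0},{"dx":0,"dy":0,"dz":-30,"roll":0},{"dx":0,"dy":0,"dz":-35,"roll":0},{"dx":0,"dy":0,"dz":-35,"roll":0},{"dx":0,"dy":0,"dz":-15,"roll":0},{"dx":0,"dy":0,"dz":0,"roll":0}]'

```text
time: 3.7
eef_pos: [0.4853, 0.3062, 0.1483]
eef_rot: [0.288, 3.125, 0.003]
ft_force: [0.2, -0.4, -3.4]
finger_gap: 0.294
finger_force: 39.9
```

step_arm --commands '[{"dx":-4,"dy":-25,"dz":0,"roll":0},{"dx":-6,"dy":-40,"dz":0,"roll":0},{"dx":-6,"dy":-41,"dz":0,"roll":0},{"dx":-6,"dy":-42,"dz":0,"roll":0},{"dx":-6,"dy":-42,"dz":0,"roll":0},{"dx":-6,"dy":-42,"dz":0,"roll":0},{"dx":-6,"dy":-42,"dz":0,"roll":0},{"dx":-6,"dy":-33,"dz":0,"roll":0}]'

```text
time: 4.5
eef_pos: [0.4723, -0.0064, 0.1447]
eef_rot: [-0.289, -3.126, 0.0]
ft_force: [0.7, -0.0, -2.2]
finger_gap: 0.299
finger_force: 40.0
```

step_arm --commands '[{"dx":0,"dy":0,"dz":0,"roll":0.148},{"dx":0,"dy":0,"dz":0,"roll":0.148},{"dx":0,"dy":0,"dz":0,"roll":0.148},{"dx":0,"dy":0,"dz":0,"roll":0.148},{"dx":0,"dy":0,"dz":0,"roll":0.148},{"dx":0,"dy":0,"dz":0,"roll":0.148},{"dx":0,"dy":0,"dz":0,"roll":0.148},{"dx":0,"dy":0,"dz":0,"roll":0.148}]'

```text
time: 5.3
eef_pos: [0.4727, -0.0043, 0.1446]
eef_rot: [-1.991, -2.427, 0.002]
ft_force: [0.9, -0.8, -2.5]
finger_gap: 0.294
finger_force: 40.2
```

step_arm --commands '[{"dx":0,"dy":0,"dz":0,"roll":0},{"dx":0,"dy":0,"dz":0,"roll":0},{"dx":0,"dy":0,"dz":0,"roll":0}]'

```text
time: 5.6
eef_pos: [0.4732, -0.0044, 0.1457]
eef_rot: [-1.98, -2.438, 0.001]
ft_force: [0.8, 0.3, -2.4]
finger_gap: 0.301
finger_force: 40.2
```

```bash
python3 - <<'E'
from h import *
s=snap('wrist','w3');st=env.state();print(st['time'],st['eef_pos'],st['joint_pos'],st['finger_gap'])
t=st['eef_pos'];R=cv2.Rodrigues(st['eef_rot'])[0];print(R.round(3),np.arctan2(R[1,0],R[0,0]))
yh=np.array([np.cos(1.774),np.sin(1.774)]);m=np.array([.4834,-.0483]);xh=np.array([yh[1],-yh[0]])
print((R.T@(np.r_[m+.045*yh,0]-t)).round(4))
P=[np.r_[m+a*xh+b*yh,.06+b*.02] for a,b in[(.055,.15),(-.055,.15),(-.055,-.15),(.055,-.15)]]
print(proj(s,P))
E
```

```text
5.65 [ 0.47332981 -0.00440826  0.14586807] [-1.86835426e-01  1.78795682e-01 -3.30389452e-01  1.06227407e+00
 -3.61920614e-05  1.17826641e+00] 0.29777518535440717
[[-0.204  0.979 -0.001]
 [ 0.979  0.204  0.   ]
 [ 0.    -0.001 -1.   ]] 1.7764907632984523
[-1.000e-04  1.100e-03  1.459e-01]
[[412.7185659   73.77089344]
 [218.40733042  73.06522913]
 [245.41023644 479.46904852]
 [382.05702074 479.98335729]]
```

View pics/w3.png

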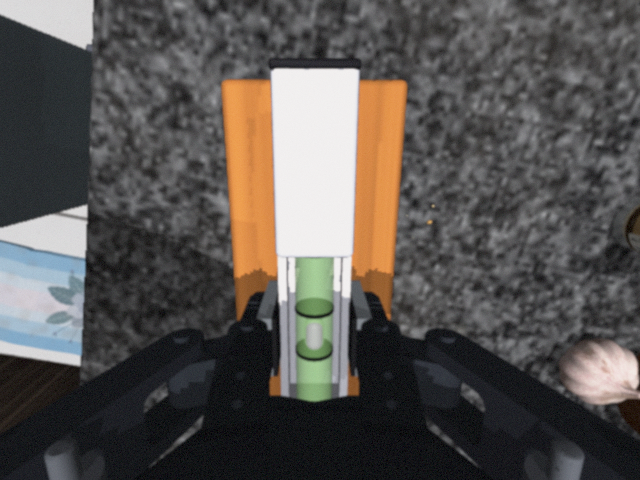

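The wrist view shows the board end at row 80 (columns 222–407) with the level centred and parallel. The bubble is between the rings at rows 308 and 350. I'll lower it.

step_arm --commands '[{"dx":0,"dy":1,"dz":20,"roll":0},{"dx":0,"dy":0,"dz":20,"roll":0},{"dx":0,"dy":0,"dz":14,"roll":0},{"dx":0,"dy":0,"dz":5,"roll":0},{"dx":0,"dy":0,"dz":0,"roll":0},{"dx":0,"dy":0,"dz":0,"roll":0}]'

```text
time: 6.25
eef_pos: [0.4749, -0.0043, 0.0878]
eef_rot: [1.984, 2.435, 0.001]
ft_force: [0.1, 0.3, -2.3]
finger_gap: 0.296
finger_force: 40.3
```

step_arm --commands '[{"dx":0,"dy":0,"dz":1.5,"roll":0},{"dx":0,"dy":0,"dz":1.5,"roll":0},{"dx":0,"dy":0,"dz":1.5,"roll":0},{"dx":0,"dy":0,"dz":0,"roll":0}]'

```text
time: 6.65
eef_pos: [0.4744, -0.0042, 0.0827]
eef_rot: [-1.985, -2.435, 0.0]
ft_force: [-0.8, -0.6, -2.1]
finger_gap: 0.296
finger_force: 40.3
```

step_arm --commands '[{"dx":0,"dy":0,"dz":1.5,"roll":0},{"dx":0,"dy":0,"dz":0.5,"roll":0},{"dx":0,"dy":0,"dz":0,"roll":0}]'

```text
time: 6.95
eef_pos: [0.4744, -0.0042, 0.0807]
eef_rot: [-1.985, -2.435, 0.0]
ft_force: [-0.3, -0.0, -2.4]
finger_gap: 0.295
finger_force: 40.3
```

step_arm --commands '[{"dx":0,"dy":0,"dz":1,"roll":0},{"dx":0,"dy":0,"dz":1,"roll":0},{"dx":0,"dy":0,"dz":0,"roll":0}]'

```text
time: 7.25
eef_pos: [0.4744, -0.0042, 0.0786]
eef_rot: [-1.985, -2.435, 0.0]
ft_force: [-0.1, -0.6, -2.2]
finger_gap: 0.298
finger_force: 40.3
```

step_arm --commands '[{"dx":0,"dy":0,"dz":1,"roll":0},{"dx":0,"dy":0,"dz":0,"roll":0}]'

```text
time: 7.45
eef_pos: [0.4744, -0.0042, 0.0777]
eef_rot: [-1.985, -2.435, 0.0]
ft_force: [-0.4, -0.0, -3.2]
finger_gap: 0.296
finger_force: 40.3
```

step_arm --commands '[{"dx":0,"dy":0,"dz":1,"roll":0},{"dx":0,"dy":0,"dz":0.5,"roll":0},{"dx":0,"dy":0,"dz":0,"roll":0}]'

```text
time: 7.75
eef_pos: [0.4747, -0.0043, 0.0765]
eef_rot: [1.985, 2.435, 0.0]
ft_force: [0.2, -1.7, 1.8]
finger_gap: 0.3
finger_force: 40.8
```

step_arm --commands '[{"dx":0,"dy":0,"dz":1,"roll":0},{"dx":0,"dy":0,"dz":0,"roll":0}]'

```text
time: 7.95
eef_pos: [0.4749, -0.0045, 0.0755]
eef_rot: [1.985, 2.434, 0.0]
ft_force: [0.1, -2.1, 2.3]
finger_gap: 0.3
finger_force: 41.0
```

step_arm --commands '[{"dx":0,"dy":0,"dz":0,"roll":0},{"dx":0,"dy":0,"dz":0,"roll":0},{"dx":0,"dy":0,"dz":0,"roll":0},{"dx":0,"dy":0,"dz":0,"roll":0},{"dx":0,"dy":0,"dz":0,"roll":0},{"dx":0,"dy":0,"dz":0,"roll":0}]' --jaw 1

```text
time: 8.55
eef_pos: [0.4745, -0.0042, 0.0753]
eef_rot: [-1.985, -2.435, 0.0]
ft_force: [-0.4, 0.2, -0.2]
finger_gap: 0.999
finger_force: 0.0
```

step_arm --commands '[{"dx":0,"dy":0,"dz":-20,"roll":0},{"dx":0,"dy":0,"dz":-35,"roll":0},{"dx":0,"dy":0,"dz":-40,"roll":0},{"dx":0,"dy":0,"dz":-25,"roll":0},{"dx":0,"dy":0,"dz":0,"roll":0},{"dx":0,"dy":0,"dz":0,"roll":0},{"dx":0,"dy":0,"dz":0,"roll":0},{"dx":0,"dy":0,"dz":0,"roll":0}]'

```text
time: 9.35
eef_pos: [0.4739, -0.0041, 0.1941]
eef_rot: [-1.984, -2.434, 0.002]
ft_force: [0.3, -0.0, -0.9]
finger_gap: 0.997
finger_force: 0.0
```

step_arm --commands '[{"dx":0,"dy":0,"dz":0,"roll":0},{"dx":0,"dy":0,"dz":0,"roll":0},{"dx":0,"dy":0,"dz":0,"roll":0},{"dx":0,"dy":0,"dz":0,"roll":0},{"dx":0,"dy":0,"dz":0,"roll":0},{"dx":0,"dy":0,"dz":0,"roll":0}]'

```text
time: 9.95
eef_pos: [0.4745, -0.0042, 0.1953]
eef_rot: [1.985, 2.435, 0.0]
ft_force: [0.7, -0.7, 0.4]
finger_gap: 1.0
finger_force: 0.0
```

```bash
python3 - <<'E'
from h import *
s=snap('wrist','w4');st=env.state();print(st['time'],st['eef_pos'],st['joint_pos'][5])
t=st['eef_pos'];R=cv2.Rodrigues(st['eef_rot'])[0]
print(proj(s,[[t[0]+R[0,0]*d,t[1]+R[1,0]*d,.096] for d in(-.12,-.09,-.03,0,.03,.09)]))
T=env.snapshot('top');cv2.imwrite('pics/t4.png',T['frame'][:,:,::-1])
E
```

```text
10.0 [ 0.47449547 -0.0042299   0.19532192] 1.1817561887691321
[[313.0541539  390.38052902]
 [313.04641028 356.6902048 ]
 [313.02833262 283.35047509]
 [313.01771862 243.21491267]
 [313.00581918 200.36339315]
 [312.97721689 104.88623726]]
```

View pics/w4.png

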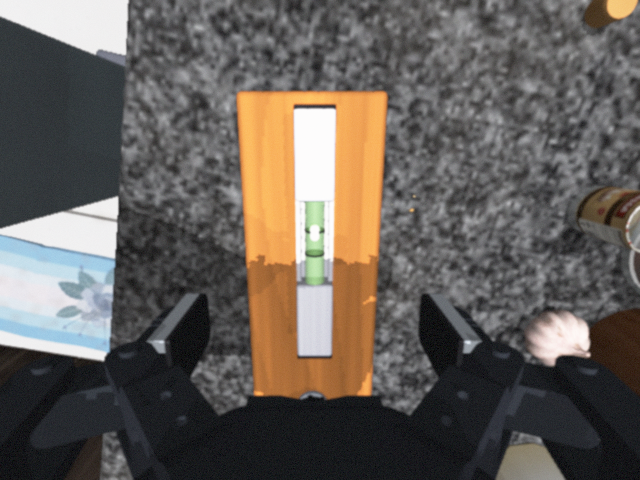

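The level lies on the board in the wrist view, with rings near rows 230 and 253 and the bubble near row 232, so its up-slope end is the far one. To save pictures I'll measure it numerically.

```bash
python3 - <<'E'
from h import *
im=cv2.imread('pics/w4.png').astype(int)
for r in range(196,292,2): print(r, im[r:r+2,311:319].mean((0,1)).round().astype(int), end=' ; ' if r%6 else '\n')
E
```

```text
196 [252 252 253] ; 198 [252 251 252]
200 [221 228 218] ; 202 [179 227 192] ; 204 [181 232 197]
206 [182 232 198] ; 208 [181 232 196] ; 210 [181 232 197]
212 [181 232 196] ; 214 [179 230 195] ; 216 [180 231 196]
218 [180 231 195] ; 220 [179 230 195] ; 222 [175 229 192]
224 [202 239 217] ; 226 [245 250 248] ; 228 [251 252 252]
230 [250 250 251] ; 232 [248 248 250] ; 234 [251 251 252]
236 [251 251 252] ; 238 [246 249 248] ; 240 [210 238 219]
242 [178 230 192] ; 244 [177 229 193] ; 246 [178 229 192]
248 [153 211 169] ; 250 [114 176 133] ; 252 [110 174 130]
254 [ 92 139 106] ; 256 [109 142 117] ; 258 [169 223 184]
260 [177 229 192] ; 262 [177 228 192] ; 264 [176 229 192]
266 [177 228 191] ; 268 [177 229 192] ; 270 [177 229 192]
272 [177 229 192] ; 274 [176 228 191] ; 276 [161 219 177]
278 [146 207 163] ; 280 [144 206 162] ; 282 [146 206 163]
284 [162 187 165] ; 286 [206 197 195] ; 288 [225 216 216]
290 [226 218 218] ;
```

The bubble is about 7.3 mm off, so about 1.5 rad clockwise is needed. I'll move over the knob and wind the wrist back first.

step_arm --commands '[{"dx":-20,"dy":0,"dz":0,"roll":0},{"dx":-35,"dy":0,"dz":0,"roll":0},{"dx":-35,"dy":0,"dz":0,"roll":0},{"dx":-35,"dy":0,"dz":0,"roll":0},{"dx":-36,"dy":0,"dz":0,"roll":0},{"dx":0,"dy":0,"dz":0,"roll":0}]'

```text
time: 10.65
eef_pos: [0.5077, -0.1656, 0.1948]
eef_rot: [1.989, 2.431, -0.001]
ft_force: [-0.8, -0.2, 0.0]
finger_gap: 1.0
finger_force: 0.0
```

step_arm --commands '[{"dx":0,"dy":0,"dz":0,"roll":-0.15},{"dx":0,"dy":0,"dz":0,"roll":-0.15},{"dx":0,"dy":0,"dz":0,"roll":-0.15},{"dx":0,"dy":0,"dz":0,"roll":-0.15},{"dx":0,"dy":0,"dz":0,"roll":-0.15},{"dx":0,"dy":0,"dz":0,"roll":-0.15},{"dx":0,"dy":0,"dz":0,"roll":0},{"dx":0,"dy":0,"dz":0,"roll":0}]'

```text
time: 11.45
eef_pos: [0.5069, -0.1616, 0.1953]
eef_rot: [-0.735, -3.054, -0.0]
ft_force: [-0.1, -0.4, -0.0]
finger_gap: 0.999
finger_force: 0.0
```

```bash
python3 - <<'E'
from h import *
s=snap('wrist','w5');st=env.state();print(st['time'],st['eef_pos'],st['joint_pos'])
t=st['eef_pos'];R=cv2.Rodrigues(st['eef_rot'])[0];print(R.round(3))
im=s['frame'].copy()
p=proj(s,[[.5074,-.162,.096],[.5074,-.162,.082]]);print(p)
E
```

```text
11.5 [ 0.50691116 -0.161689    0.19528896] [-4.66576900e-01  2.44928462e-01 -1.10260622e-01  1.21567975e+00
  6.31633327e-05  5.21912724e-03]
[[-0.891  0.454 -0.   ]
 [ 0.454  0.891  0.   ]
 [ 0.     0.    -1.   ]]
[[312.61638299 243.2197379 ]
 [312.67047013 237.89781905]]
```

View pics/w5.png

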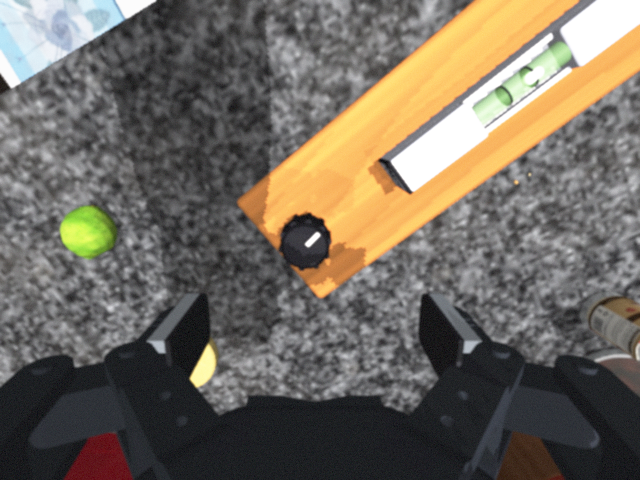

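The knob's top is centred near (306,241) against the predicted (312.6,243), so I shift dy −4.5 and dx +1 mm. Then I descend and grip.

step_arm --commands '[{"dx":1,"dy":-4.5,"dz":25,"roll":0},{"dx":0,"dy":0,"dz":30,"roll":0},{"dx":0,"dy":0,"dz":30,"roll":0},{"dx":0,"dy":0,"dz":22,"roll":0},{"dx":0,"dy":0,"dz":14,"roll":0},{"dx":0,"dy":0,"dz":0,"roll":0},{"dx":0,"dy":0,"dz":0,"roll":0}]'

```text
time: 12.2
eef_pos: [0.5042, -0.1655, 0.0746]
eef_rot: [-0.731, -3.055, -0.0]
ft_force: [-0.9, -0.2, -0.2]
finger_gap: 1.0
finger_force: 0.0
```

step_arm --commands '[{"dx":0,"dy":0,"dz":0,"roll":0},{"dx":0,"dy":0,"dz":0,"roll":0},{"dx":0,"dy":0,"dz":0,"roll":0},{"dx":0,"dy":0,"dz":0,"roll":0},{"dx":0,"dy":0,"dz":0,"roll":0},{"dx":0,"dy":0,"dz":0,"roll":0},{"dx":0,"dy":0,"dz":0,"roll":0},{"dx":0,"dy":0,"dz":0,"roll":0}]' --jaw -1 --grip_force 30

```text
time: 13.0
eef_pos: [0.5037, -0.1671, 0.0754]
eef_rot: [0.73, 3.055, -0.006]
ft_force: [-6.2, -6.9, 8.8]
finger_gap: 0.407
finger_force: 29.2
```

step_arm --commands '[{"dx":0,"dy":-1.7,"dz":-0.8,"roll":0},{"dx":0,"dy":0,"dz":0,"roll":0},{"dx":0,"dy":0,"dz":0,"roll":0.05},{"dx":0,"dy":0,"dz":0,"roll":0.1},{"dx":0,"dy":0,"dz":0,"roll":0.1},{"dx":0,"dy":0,"dz":0,"roll":0.1},{"dx":0,"dy":0,"dz":0,"roll":0.1},{"dx":0,"dy":0,"dz":0,"roll":0}]'

```text
time: 13.8
eef_pos: [0.5044, -0.1659, 0.0765]
eef_rot: [1.394, 2.813, 0.004]
ft_force: [0.3, 8.0, 14.7]
finger_gap: 0.406
finger_force: 31.6
```

step_arm --commands '[{"dx":0.5,"dy":1.2,"dz":-1.8,"roll":0},{"dx":0,"dy":0,"dz":-0.3,"roll":0.1},{"dx":0,"dy":0,"dz":-0.3,"roll":0.1},{"dx":0,"dy":0,"dz":-0.3,"roll":0.1},{"dx":0,"dy":0,"dz":-0.3,"roll":0.1},{"dx":0,"dy":0,"dz":-0.3,"roll":0.1},{"dx":0,"dy":0,"dz":0,"roll":0}]'

```text
time: 14.5
eef_pos: [0.5058, -0.1649, 0.0783]
eef_rot: [2.047, 2.382, 0.006]
ft_force: [11.7, 5.8, -5.0]
finger_gap: 0.41
finger_force: 32.8
```

step_arm --commands '[{"dx":0,"dy":0,"dz":-0.3,"roll":0.1},{"dx":0,"dy":0,"dz":-0.3,"roll":0.1},{"dx":0,"dy":0,"dz":-0.3,"roll":0.1},{"dx":0,"dy":0,"dz":-0.3,"roll":0.1},{"dx":0,"dy":0,"dz":-0.3,"roll":0.1},{"dx":0,"dy":0,"dz":-0.1,"roll":0.05},{"dx":0,"dy":0,"dz":0,"roll":0},{"dx":0,"dy":0,"dz":0,"roll":0}]'

```text
time: 15.3
eef_pos: [0.5075, -0.1648, 0.0799]
eef_rot: [2.613, 1.741, 0.011]
ft_force: [19.6, 7.1, -10.7]
finger_gap: 0.408
finger_force: 32.5
```

```bash
python3 - <<'E'
from h import *
st=env.state();print(st['time'],st['eef_pos'],st['joint_pos'],st['ft_force']);print(cv2.Rodrigues(st['eef_rot'])[0].round(3))
E
```

```text
15.3 [ 0.50749271 -0.16479567  0.07992544] [-0.47428852  0.32558754 -0.3107062   0.92987661  0.00547473  1.49174184] [ 19.59996422   7.14309708 -10.71000398]
[[ 0.385  0.923  0.007]
 [ 0.923 -0.385  0.003]
 [ 0.005  0.005 -1.   ]]
```

step_arm --commands '[{"dx":0,"dy":0,"dz":0,"roll":0},{"dx":0,"dy":0,"dz":0,"roll":0},{"dx":0,"dy":0,"dz":0,"roll":0},{"dx":0,"dy":0,"dz":0,"roll":0},{"dx":0,"dy":0,"dz":0,"roll":0},{"dx":0,"dy":0,"dz":0,"roll":0}]' --jaw 1

```text
time: 15.9
eef_pos: [0.5038, -0.166, 0.08]
eef_rot: [2.616, 1.739, -0.0]
ft_force: [0.1, -0.1, 0.9]
finger_gap: 1.001
finger_force: 0.0
```

step_arm --commands '[{"dx":0,"dy":0,"dz":-20,"roll":0},{"dx":0,"dy":0,"dz":-35,"roll":0},{"dx":0,"dy":0,"dz":-35,"roll":0},{"dx":0,"dy":0,"dz":-25,"roll":0},{"dx":40,"dy":-27,"dz":0,"roll":0},{"dx":40,"dy":-27,"dz":0,"roll":0},{"dx":40,"dy":-27,"dz":0,"roll":0},{"dx":16,"dy":-11,"dz":0,"roll":0}]'

```text
time: 16.7
eef_pos: [0.4702, -0.002, 0.1953]
eef_rot: [-2.614, -1.742, -0.0]
ft_force: [0.0, -0.5, -0.6]
finger_gap: 0.999
finger_force: 0.0
```

step_arm --commands '[{"dx":0,"dy":0,"dz":0,"roll":-0.15},{"dx":0,"dy":0,"dz":0,"roll":-0.15},{"dx":0,"dy":0,"dz":0,"roll":-0.15},{"dx":0,"dy":0,"dz":0,"roll":-0.15},{"dx":0,"dy":0,"dz":0,"roll":0},{"dx":0,"dy":0,"dz":0,"roll":0},{"dx":0,"dy":0,"dz":0,"roll":0}]'

```text
time: 17.4
eef_pos: [0.4716, -0.0049, 0.195]
eef_rot: [1.989, 2.432, -0.0]
ft_force: [0.0, -0.7, -0.6]
finger_gap: 1.001
finger_force: 0.0
```

```bash
python3 - <<'E'
from h import *
s=snap('wrist','w6');st=env.state();print(st['time'],st['eef_pos'],st['joint_pos'][5])
t=st['eef_pos'];R=cv2.Rodrigues(st['eef_rot'])[0];print(R.round(3))
print(proj(s,[[t[0]+R[0,0]*d,t[1]+R[1,0]*d,.1] for d in(-.09,0,.09)]))
im=s['frame'].astype(int)
h=cv2.cvtColor(s['frame'],cv2.COLOR_RGB2HSV)
m=((h[...,0]>40)&(h[...,0]<75)&(h[...,1]>40)).astype(np.uint8); m[:,:250]=0;m[:,380:]=0;m[:150]=0;m[330:]=0
ys,xs=np.nonzero(m);print(xs.min(),xs.max(),ys.min(),ys.max(),xs.mean())
c=int(np.median(xs))
for r in range(196,292,2): print(r, im[r:r+2,c-4:c+4].mean((0,1)).round().astype(int), end=' ; ' if r%6 else '\n')
# white end blocks
w=(h[...,1]<25)&(h[...,2]>170); 
for r in (110,130,150,170,310,330,345): 
    x=np.nonzero(w[r,260:370])[0]; print(r,(x.min()+260,x.max()+260) if len(x) else None)
E
```

```text
17.45 [ 0.47163874 -0.00494113  0.1949766 ] 1.1819790967486412
[[-0.199  0.98  -0.   ]
 [ 0.98   0.199  0.   ]
 [ 0.    -0.    -1.   ]]
[[313.15142359 360.11550158]
 [313.0376498  244.99088216]
 [312.89289368 104.19755161]]
310 328 200 284 318.5148588410104
196 [253 252 252] ; 198 [226 230 228]
200 [191 225 179] ; 202 [196 232 182] ; 204 [196 232 181]
206 [196 232 180] ; 208 [197 232 180] ; 210 [196 231 180]
212 [195 231 179] ; 214 [195 231 180] ; 216 [196 231 180]
218 [195 231 179] ; 220 [195 231 179] ; 222 [195 231 180]
224 [184 224 168] ; 226 [143 186 124] ; 228 [127 169 109]
230 [ 92 115  84] ; 232 [159 190 146] ; 234 [232 244 224]
236 [248 249 245] ; 238 [249 250 247] ; 240 [249 249 247]
242 [248 250 247] ; 244 [248 249 247] ; 246 [247 249 245]
248 [227 237 221] ; 250 [154 192 139] ; 252 [125 167 106]
254 [ 90 114  82] ; 256 [153 186 142] ; 258 [192 229 177]
260 [192 229 176] ; 262 [192 229 177] ; 264 [192 229 176]
266 [192 229 176] ; 268 [191 228 176] ; 270 [191 228 176]
272 [192 229 177] ; 274 [190 227 175] ; 276 [173 216 156]
278 [162 205 144] ; 280 [163 206 145] ; 282 [161 202 145]
284 [169 184 171] ; 286 [201 202 212] ; 288 [217 218 226]
290 [219 220 227] ; 110 (np.int64(298), np.int64(339))
130 (np.int64(299), np.int64(339))
150 (np.int64(299), np.int64(338))
170 (np.int64(299), np.int64(338))
310 (np.int64(301), np.int64(335))
330 (np.int64(302), np.int64(335))
345 (np.int64(302), np.int64(335))
```

The bubble spans rows 233–249 between rings at about 230.5 and 254.5. That puts it within about 1 mm of centre, with the level straight along the shelf. Next I press on the near end block with shut fingers.

step_arm --commands '[{"dx":-16,"dy":4,"dz":0,"roll":0},{"dx":-16,"dy":0,"dz":0,"roll":0},{"dx":-16,"dy":0,"dz":10,"roll":0},{"dx":0,"dy":0,"dz":10,"roll":0},{"dx":0,"dy":0,"dz":15,"roll":0},{"dx":0,"dy":0,"dz":15,"roll":0},{"dx":0,"dy":0,"dz":15,"roll":0},{"dx":0,"dy":0,"dz":5,"roll":0}]' --jaw -1 --grip_force 30

```text
time: 18.25
eef_pos: [0.4842, -0.051, 0.1229]
eef_rot: [-1.984, -2.432, 0.002]
ft_force: [0.2, 0.1, 0.0]
finger_gap: 0.003
finger_force: 0.0
```

step_arm --commands '[{"dx":0,"dy":0,"dz":1,"roll":0},{"dx":0,"dy":0,"dz":1,"roll":0},{"dx":0,"dy":0,"dz":1,"roll":0},{"dx":0,"dy":0,"dz":1,"roll":0},{"dx":0,"dy":0,"dz":1,"roll":0},{"dx":0,"dy":0,"dz":0,"roll":0}]'

```text
time: 18.85
eef_pos: [0.4853, -0.0511, 0.12]
eef_rot: [1.985, 2.435, 0.0]
ft_force: [0.2, -1.3, -0.2]
finger_gap: -0.004
finger_force: 0.0
```

step_arm --commands '[{"dx":0,"dy":0,"dz":1,"roll":0},{"dx":0,"dy":0,"dz":1,"roll":0},{"dx":0,"dy":0,"dz":0,"roll":0}]'

```text
time: 19.15
eef_pos: [0.4852, -0.0511, 0.1179]
eef_rot: [-1.985, -2.435, 0.0]
ft_force: [0.7, -0.4, -0.3]
finger_gap: -0.002
finger_force: 0.0
```

step_arm --commands '[{"dx":0,"dy":0,"dz":1,"roll":0},{"dx":0,"dy":0,"dz":1,"roll":0},{"dx":0,"dy":0,"dz":1,"roll":0},{"dx":0,"dy":0,"dz":0,"roll":0}]'

```text
time: 19.55
eef_pos: [0.4852, -0.0511, 0.1148]
eef_rot: [-1.985, -2.435, 0.0]
ft_force: [-0.8, -0.2, -0.8]
finger_gap: -0.0
finger_force: 0.0
```

step_arm --commands '[{"dx":0,"dy":0,"dz":1,"roll":0},{"dx":0,"dy":0,"dz":1,"roll":0},{"dx":0,"dy":0,"dz":0,"roll":0}]'

```text
time: 19.85
eef_pos: [0.4852, -0.0511, 0.1128]
eef_rot: [-1.985, -2.435, 0.0]
ft_force: [0.4, 0.7, 0.2]
finger_gap: 0.003
finger_force: 0.0
```

step_arm --commands '[{"dx":0,"dy":0,"dz":0.5,"roll":0},{"dx":0,"dy":0,"dz":0.5,"roll":0},{"dx":0,"dy":0,"dz":0,"roll":0}]'

```text
time: 20.15
eef_pos: [0.4852, -0.0511, 0.1119]
eef_rot: [-1.985, -2.435, 0.0]
ft_force: [0.2, 0.2, -0.3]
finger_gap: 0.002
finger_force: 0.0
```

step_arm --commands '[{"dx":0,"dy":0,"dz":0.5,"roll":0},{"dx":0,"dy":0,"dz":0.5,"roll":0},{"dx":0,"dy":0,"dz":0,"roll":0}]'

```text
time: 20.45
eef_pos: [0.4852, -0.0511, 0.1109]
eef_rot: [-1.985, -2.435, 0.0]
ft_force: [-0.6, -0.4, -0.0]
finger_gap: 0.003
finger_force: 0.0
```

step_arm --commands '[{"dx":0,"dy":0,"dz":0.3,"roll":0},{"dx":0,"dy":0,"dz":0,"roll":0},{"dx":0,"dy":0,"dz":0,"roll":0}]'

```text
time: 20.75
eef_pos: [0.4852, -0.0511, 0.1107]
eef_rot: [-1.985, -2.435, 0.0]
ft_force: [0.5, 0.4, -0.8]
finger_gap: 0.002
finger_force: 0.0
```

step_arm --commands '[{"dx":0,"dy":0,"dz":0.5,"roll":0},{"dx":0,"dy":0,"dz":0,"roll":0},{"dx":0,"dy":0,"dz":0,"roll":0}]'

```text
time: 21.05
eef_pos: [0.4852, -0.0511, 0.1102]
eef_rot: [-1.985, -2.435, 0.0]
ft_force: [0.8, 0.5, -0.7]
finger_gap: 0.001
finger_force: 0.0
```

step_arm --commands '[{"dx":0,"dy":0,"dz":0.5,"roll":0},{"dx":0,"dy":0,"dz":0,"roll":0},{"dx":0,"dy":0,"dz":0,"roll":0}]'

```text
time: 21.35
eef_pos: [0.4853, -0.0511, 0.1098]
eef_rot: [1.985, 2.435, 0.0]
ft_force: [-0.9, 0.5, 1.5]
finger_gap: 0.002
finger_force: 1.0
```

step_arm --commands '[{"dx":0,"dy":0,"dz":0.5,"roll":0},{"dx":0,"dy":0,"dz":0,"roll":0},{"dx":0,"dy":0,"dz":0,"roll":0}]'

```text
time: 21.65
eef_pos: [0.4853, -0.0511, 0.1097]
eef_rot: [1.984, 2.435, 0.0]
ft_force: [-1.5, 1.2, 8.2]
finger_gap: -0.0
finger_force: 3.8
```

step_arm --commands '[{"dx":0,"dy":0,"dz":0.15,"roll":0},{"dx":0,"dy":0,"dz":0,"roll":0},{"dx":0,"dy":0,"dz":0,"roll":0},{"dx":0,"dy":0,"dz":0,"roll":0},{"dx":0,"dy":0,"dz":0,"roll":0},{"dx":0,"dy":0,"dz":0,"roll":0},{"dx":0,"dy":0,"dz":0,"roll":0},{"dx":0,"dy":0,"dz":0,"roll":0}]'

```text
time: 22.45
eef_pos: [0.4853, -0.0511, 0.1097]
eef_rot: [1.984, 2.435, 0.001]
ft_force: [-3.0, 0.2, 9.1]
finger_gap: 0.002
finger_force: 4.6
```

```bash
python3 - <<'E'
from h import *
s=snap('wrist','w7');print(env.state()['ft_force'])
cv2.imwrite('pics/w7c.png',cv2.resize(s['frame'][60:360,170:470,::-1],(600,600),interpolation=cv2.INTER_CUBIC))
print(env.state()['ft_force'])
E
```

```text
[-2.50533034 -0.12111663  8.68926584]
[-2.50533034 -0.12111663  8.68926584]
```

View pics/w7c.png

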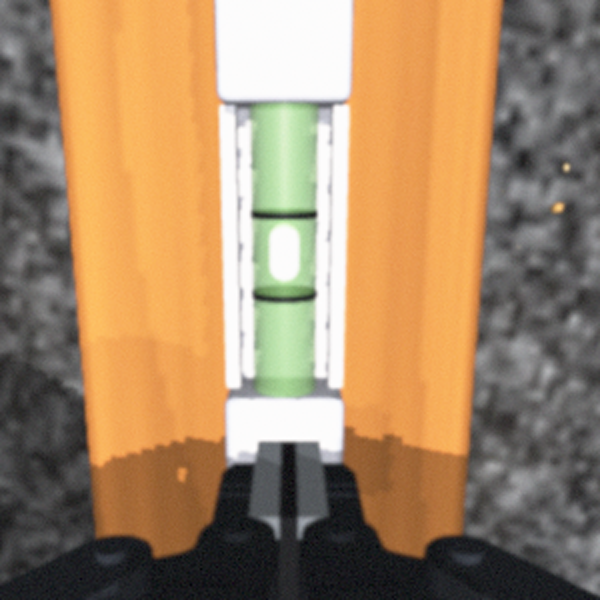

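The crop shows the bubble (rows 223–283) between the rings (rows 214 and 296). The fingers press the end block at about 9 N and the level lies straight on the shelf, so I'm handing in.

```bash
python3 -c "
from rig import env
print(env.hand_in())"
```

```text
the job is handed in; nothing more can be done
None
```

I handed the job in at about 22.5 s: the level lies flat along the shelf, its bubble is within about 1 mm of centre between the rings, and the fingers are still pressing the near end block at about 9 N.

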